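# Start the wing screw in the clamp base

## Task

Take the wing screw out of the wooden block and stand it upright in the bore of the green clamp base, its two side teeth resting on the steel rim between the slots (do not lower the teeth straight into the slots, which the red marks show). Turn it backward (counterclockwise from above) until it drops into the slots, then forward (clockwise) one full turn so that the thread is started, and finish still gripping the wing head with the screw upright. Leave the other things on the bench as they are.

Things in the scene. Friction and masses are not known exactly. Their poses are not given: they have to be found in the camera images.
- screw: Steel screw with brass wing head, 126 mm tall, about 320 g, standing upright in a hole of the block at the start. Origin at the centre of its foot; z runs up its axis. Shank 20 mm in diameter, 4 mm chamfer at the foot. A half turn of the screw looks and works the same. It must be let down as the thread takes it.
- wing (a point): Point on the screw's axis 110 mm above its foot, in the wing head: a good height to grip. The wing is a flat upright plate 44 mm long along the screw's x, 12 mm thick along its y, from 82 to 126 mm above the foot; grip it across the 12 mm, or end to end across the 44 mm.
- teeth (a point): Point on the screw's axis 46 mm above its foot, level with the undersides of its two teeth. The teeth stick out along the screw's +x and -x (in line with the wing plate) to 14.5 mm from the axis, 6 mm wide, 3.5 mm high; they hang the screw on the block's top at the start.
- base: Green iron clamp base fixed to the bench: foot 150 x 124 x 12 mm with an upright round boss 54 mm across and 80 mm high in its middle. Origin at the centre of its underside. The bore goes right down: the shank has 1.5 mm of play all round at the rim and in the guide bore that starts 33 mm below the rim.
- rim (a point): Centre of the boss's rim, on its top face, 80 mm above the bench; its axes are the base's. Between the two slots the teeth can rest on flat steel lands, level with the rim: screw yaw relative to the base (modulo 180 degrees) from 53 to 145 degrees; aim for about 85.
- slot (a point): Middle of the slot on the base's +x side, 14 mm from the bore's axis, at rim height; the other is opposite. Slots are 60 degrees wide, a red mark outside each. Turning counterclockwise from above, teeth on the lands fall into the slots at about 165 degrees of relative yaw and stops end the turn at about 195. Teeth in the slots lie 6 to 7.5 mm below the rim.
- stop (a point): Top of one of two orange stops, 4 mm above the rim, each between a slot and the land on its counterclockwise side. With the teeth on the rim they block clockwise turning into the slots, and counterclockwise turning out of them.
- thread (a point): Point on the bore's axis 22.7 mm below the rim: where point teeth is after one turn forward from the slots (the wing's underside is then 13 mm above the rim). The right-hand two-start thread, lightly oiled, takes the screw down 16 mm per clockwise turn, with 1.5 mm of axial play; it ends after about 1.4 turns.
- block: Wooden storage block 75 x 150 x 60 mm fixed to the bench, two 24 mm holes on its y axis 45 mm either side of the middle; the screw stands in one (either), the drift in the other. Origin at the centre of its underside.
- drift: Short copper drift pin (collar 32 mm across, 120 g) standing in the block's other hole, its top 30 mm above the block. Bystander. Origin at its foot.
- jar: Amber glass jar with black cap, 66 mm across, 85 mm tall. Bystander. Origin at underside.
- tin: Blue tin, 72 mm across, 90 mm tall. Bystander. Origin at underside.
- driver: Screwdriver lying on the bench. Bystander.
- wrench: Wrench lying on the bench. Bystander.
- gear: Brass clock wheel blank lying flat, 60 mm across, 8 mm thick. Bystander.
- moulding: Dark wood moulding offcut 160 x 30 x 24 mm lying on the bench. Bystander.
- cup: White cup, 72 mm across, 70 mm tall. Bystander. Origin at underside.
Things that resemble listed ones, but are neither listed nor needed, are in the scene too. What is meant by the screw is not pink or white, and is the smaller of those in its own colour.

How it is judged:
By the outcome, as a careful person would: the job done as asked, in the order asked, and still so for the second after the job is handed in, while the arm keeps its last pose, push and grip.
It also fails if it takes over 72 s, if anything falls off the work surface, if the arm or the gripper's body presses on something with over 40 N, if the wrist force passes 120 N, or if a joint passes its speed limit or range.

## Robot

A 6-joint arm with a two-finger parallel gripper is mounted at the origin on the work surface. World frame = base frame: x ahead of the robot, y to its left, z up, the work surface at z = 0. Lengths are in m, angles in degrees, forces in N, time in s.
With the tool pointing down it reaches from about 0.3 to 0.75 m from the base axis. Payload 8.5 kg.
Tool frame: the origin (TCP) lies at the very end of the fingers, on their centre line; the grasp point (between the pads) lies env.pinch_z behind it (env.pinch_z is the distance from the TCP to the grasp point, in m); z points along the fingers, y is the line along which they close (so a half turn about z gives the same grasp; the last joint's range is limited). The gripper opens to 85 mm and grips with 20 to 120 N. Pads are 22 mm wide; open, the fingers measure 114 mm over their backs; the gripper's body (76 mm by 85 mm) begins 54 mm behind the grasp point. The pads swing forward as they close: fully open they stand 13 mm farther back than shut.
Start: joints at [59.513, 21.807, 74.336, -0, 83.858, -12.336], TCP at [0.171, 0.523, 0.231] pointing down, gripper open.
Joint ranges: [-178.18, 178.18], [-50.72, 133.34], [12.68, 142.11], [-81.47, 261.47], [9.98, 163.14], [-165.26, 165.26]. Speed limits (degrees/s): [136.94, 136.94, 180, 180, 180, 180].

## Interface

Orientations are given as a 3x3 rotation matrix whose columns are the frame's x, y, z axes.
In Python, from rig import telemetry, get_image, env gives the robot as it stands. The module is installed in compiled form; this text tells all that it offers.
- The arm moves only by the tool apply_moves, never from a script. Its argument "series" is a list of rows, each a list of 7 numbers: the shift along the tool's x, y, z in mm, then the turn, a rotation vector about the tool's x, y, z in degrees, then the opening, from 0 (shut) to 1 (fully open). A call has 1 to 12 rows; each row shifts and turns the commanded pose from where the row before left it, along the tool's axes as they then stand; what a row does not reach is not made up. A row lasts 1/8 s, in which the tool goes at most 62.5 mm and 10.7 degrees, less where a joint would pass 70% of its speed; a pose out of reach is approached as far as the arm can. A call with a gripper value outside its range is refused whole. The fingers move at their own pace and stop on an object; "grip_force" is the grip in N (left out, the last holds). Time passes only in rows, so rows that do not move let the fingers close. It gives the time, the measured TCP pose, the force, the opening and the grip force at its end, in the units of the state.
- telemetry.observe(): the state, without advancing time (a new reading comes with each control period).
- get_image(name): name is "scene" or "top" or "wrist"; returns a dict with "frame" (420x560x3 uint8, red, green, blue), "z_map" (420x560 float32, m along the optical axis (not along the pixel's ray), 0 where there is no reading), "vertical_fov" (degrees; the focal length in pixels is half the picture's height over the tangent of half this angle, whatever the lens; pixels are square), "cx", "cy" (the principal point, pixels), "dist" ([k1, k2, p1, p2, k3] as OpenCV has them; the pictures are not rectified), "eye" and "attitude" of the camera in the world; the wrist camera has in their place "mount" (4x4, takes a point from camera to tool coordinates, whose origin is the TCP and whose axes are the flange's). Camera axes: x right, y up, looking along -z (the intrinsics and any distortion apply to the point x, -y, -z); pixel columns grow to the right and rows downward; lengths in m; the calibration is good to about 2 mm. A picture is of the moment at which its call begins: read the wrist's pose just before it.
- env.close_job(): hands the job in; it is judged then, once.
The state is a dict: "time_s": time; "q": joint angles; "qvel": joint speeds; "joint_efforts": joint torques, N m; "position": TCP position; "tool_rot": TCP orientation; "ft_force": force on the tool from outside, world axes, zero at the start; "wrist_torque": the same for the moment, N m; "grip_width": finger opening in m; "gripper_force": force on a finger pad.
Only numpy, scipy, OpenCV 4.12 (cv2) and the standard library are available. Lean on these libraries where they do the work, as an engineer would, in place of code of your own. Each camera call takes 0.05 s, during which the arm holds its last target. There are 200 camera calls.

## Working session

There is one attempt and no reset: what is moved stays moved. The work goes in short steps, Python scripts to look and compute and a tool call to move; the robot and the scene stay as the last step left them, time stands still between calls to the robot, and variables do not carry over. Pictures are saved under pics/ and viewed, at most 10 in all, crops included, and the job is handed in when it is done.

Besides the shell and the picture viewer there is one more tool, called after ">>>" by a JSON object that holds its "api" and its "payload", one argument or row to a line. apply_moves: Moves the arm, as the interface text tells. Its arguments: {"type":"object","properties":{"series":{"type":"array"},"grip_force":{"type":"number"}},"required":["series"]}

```bash
mkdir -p pics; cat > h.py <<'E'
import numpy as np, cv2
from rig import telemetry, get_image, env
def cam(im, st=None):
    H,W=im["frame"].shape[:2]
    f=H/2/np.tan(np.radians(im["vertical_fov"])/2)
    K=np.array([[f,0,im["cx"]],[0,f,im["cy"]],[0,0,1]])
    if "eye" in im: R=np.array(im["attitude"]);t=np.array(im["eye"])
    else:
        M=np.array(im["mount"]);T=np.array(st["tool_rot"]);R=T@M[:3,:3];t=np.array(st["position"])+T@M[:3,3]
    return K,np.array(im["dist"],float),R,t
def rays(im,px,st=None):
    K,d,R,t=cam(im,st)
    u=cv2.undistortPoints(np.array(px,float).reshape(-1,1,2),K,d).reshape(-1,2)
    v=np.c_[u[:,0],-u[:,1],-np.ones(len(u))]
    return t,v@R.T
def onplane(im,px,z,st=None):
    t,v=rays(im,px,st); s=(z-t[2])/v[:,2]; return t+v*s[:,None]
def cloud(im,st=None):
    H,W=im["z_map"].shape
    uu,vv=np.meshgrid(np.arange(W),np.arange(H))
    t,v=rays(im,np.c_[uu.ravel(),vv.ravel()],st)
    z=im["z_map"].ravel(); P=t+v*z[:,None]; P[z==0]=np.nan
    return P.reshape(H,W,3)
def grab(n,fn=None):
    st=telemetry.observe(); im=get_image(n)
    if fn: cv2.imwrite("pics/"+fn,im["frame"][:,:,::-1])
    return im,st
E
python3 - <<'E'
from h import *
import pickle
for n in("scene","top","wrist"):
    im,st=grab(n,n+"1.png"); pickle.dump((im,st),open(n+"1.pkl","wb"))
    print(n,im["vertical_fov"],im["cx"],im["cy"],im["dist"],im.get("eye"))
print(env.pinch_z,st)
E
```

```text
scene 55.590627021927254 283.70029553690006 209.66347920514033 [-0.11312739  0.          0.          0.          0.        ] [1.2428626  0.4840893  0.71263852]
top 57.70764171131997 267.0512690017932 211.2526480310543 [0.00145923 0.         0.         0.         0.        ] [0.45652547 0.03586335 1.02780905]
wrist 65.18502696777443 275.9464622172592 211.32471550720854 [-0.02989105  0.          0.          0.          0.        ] None
0.0187 {'time_s': 0.1, 'q': array([ 5.95136005e+01,  2.18364168e+01,  7.43807663e+01, -9.80604729e-04,
        8.38585026e+01, -1.23353896e+01]), 'qvel': array([-0.04776664, -0.02695659, -0.09113315,  0.09838095, -0.00501262,
        0.02114254]), 'joint_efforts': array([ 3.86975662e-03, -4.49221408e+01, -2.31657672e+01, -2.30735486e-04,
        3.59780141e-03, -1.23476039e-05]), 'position': array([0.1711969 , 0.52238678, 0.23077811]), 'tool_rot': array([[-9.50239250e-01,  3.11520367e-01, -6.55505846e-04],
       [ 3.11520943e-01,  9.50238594e-01, -1.14697353e-03],
       [ 2.65581339e-04, -1.29410307e-03, -9.99999127e-01]]), 'ft_force': array([-0.53808361, -0.06904807,  0.74448857]), 'wrist_torque': array([-0.02980882, -0.04706859,  0.01419622]), 'gripper_force': 0.0, 'grip_width': 0.08543186385582947}
```

View pics/scene1.png

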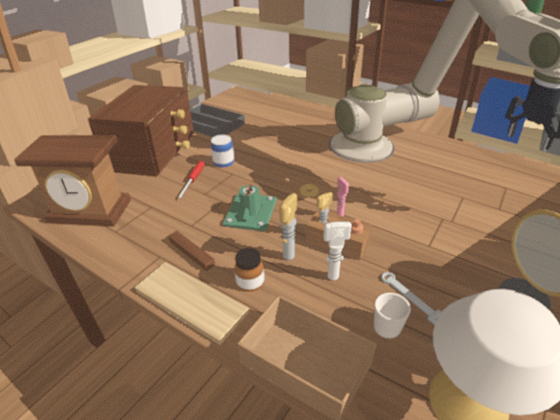

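View pics/top1.png

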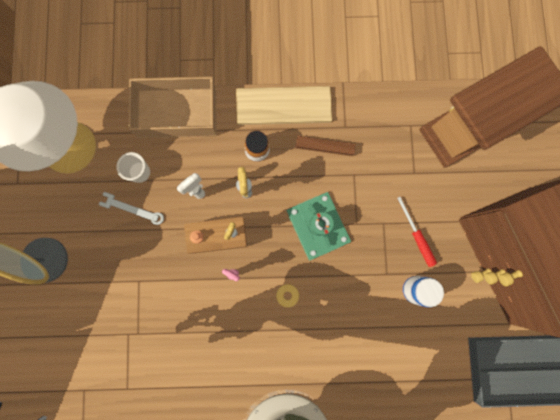

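The scene picture shows four wing-headed screws: small brass at (324,205) standing in the block, big brass at (288,215), white at (336,240) and pink at (342,192). In the top picture they are at (231,231), (243,182), (193,186) and (231,274), with the green base at (320,225). By the description I choose the small brass one in the block at top (231,231). Next I'll check it in a close crop and measure it.

```bash
python3 - <<'E'
from h import *
import pickle
T,_=pickle.load(open("top1.pkl","rb")); S,_=pickle.load(open("scene1.pkl","rb"))
a=cv2.resize(T["frame"][150:300,165:365],(800,600),interpolation=cv2.INTER_CUBIC)[:, :, ::-1]
b=cv2.resize(S["frame"][165:290,215:385],(544,400),interpolation=cv2.INTER_CUBIC)[:, :, ::-1]
cv2.imwrite("pics/topcrop.png",a); cv2.imwrite("pics/scenecrop.png",b)
P=cloud(T)
hsv=cv2.cvtColor(T["frame"],cv2.COLOR_RGB2HSV)
# base foot (green)
g=(hsv[...,0]>55)&(hsv[...,0]<95)&(hsv[...,1]>70)&(P[...,2]>0.005)
g[:, :270]=0; g[:, 370:]=0
foot=g&(P[...,2]<0.025)&(P[...,2]>0.004)
pts=P[foot][:,:2]; r=cv2.minAreaRect((pts*1000).astype(np.float32)); print("foot",r,len(pts))
boss=(P[...,2]>0.07)&(P[...,2]<0.09); boss[:, :270]=0; boss[:,370:]=0; boss[:190]=0;boss[260:]=0
c=cv2.minEnclosingCircle((P[boss][:,:2]*1000).astype(np.float32)); print("boss",c,boss.sum(),np.median(P[boss][:,2]))
blk=(P[...,2]>0.05)&(P[...,2]<0.066); blk[:, :175]=0; blk[:,260:]=0; blk[:205]=0;blk[262:]=0
m=cv2.morphologyEx(blk.astype(np.uint8),cv2.MORPH_OPEN,np.ones((3,3)))>0
r=cv2.minAreaRect((P[m][:,:2]*1000).astype(np.float32));print("block",r,m.sum(),np.median(P[m][:,2]))
s=(P[...,2]>0.11)&(P[...,2]<0.2); s[:, :215]=0;s[:,250:]=0;s[:215]=0;s[:255][255:]=0;s[250:]=0
q=P[s]; print("wing",s.sum(),q.mean(0),q.max(0),cv2.minAreaRect((q[:,:2]*1000).astype(np.float32)))
d=(P[...,2]>0.08)&(P[...,2]<0.1); d[:, :180]=0;d[:,212:]=0;d[:220]=0;d[250:]=0
print("drift",d.sum(),np.nanmean(P[d],0))
E
```

```text
foot ((540.7382202148438, -103.61530303955078), (145.5536651611328, 120.94943237304688), 22.853084564208984) 1752
boss ((540.5352783203125, -104.63062286376953), 27.847797393798828) 323 0.0794548401683054
block ((519.636962890625, 166.59310913085938), (75.25065612792969, 150.244873046875), 5.187588214874268) 1475 0.05976884599761112
wing 111 [0.52301458 0.1206262  0.13597551] [0.54384131 0.13259786 0.1421978 ] ((523.8297119140625, 121.62287902832031), (12.494861602783203, 43.048160552978516), 64.91302490234375)
drift 35 [0.51500504 0.21090377 0.08945213]
```

View pics/topcrop.png

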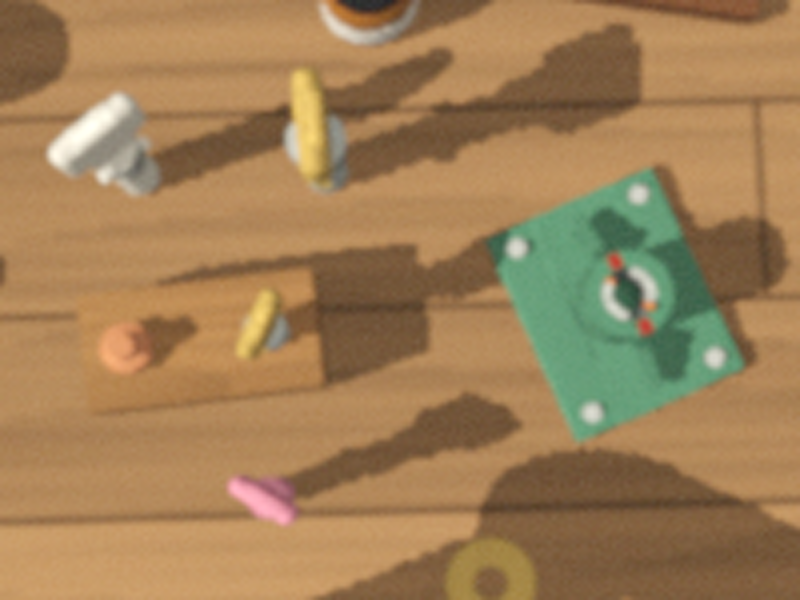

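View pics/scenecrop.png

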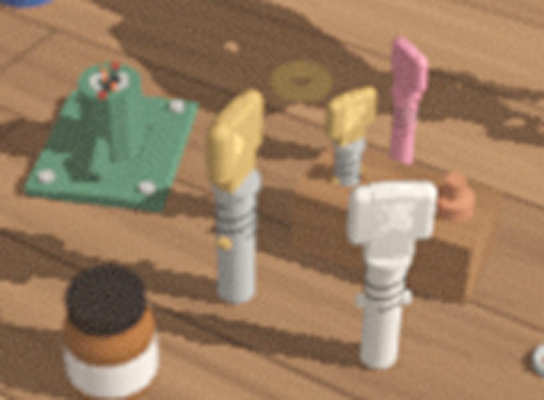

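The crop confirms the choice: the small brass wing screw sits in the block at crop (262,325). The red marks at crop (615,260) and (645,327) put the base's x axis at about +23°. Next I'll check tall obstacles near the path and the grasp.

```bash
python3 - <<'E'
from h import *
import pickle
T,_=pickle.load(open("top1.pkl","rb")); S,_=pickle.load(open("scene1.pkl","rb"))
P=np.r_[cloud(T).reshape(-1,3),cloud(S).reshape(-1,3)]
P=P[~np.isnan(P[:,0])&(P[:,0]>0.1)&(P[:,0]<.75)&(P[:,1]>-.25)&(P[:,1]<.65)]
H=np.zeros((14,18))
i=((P[:,0]-.1)/.05).astype(int).clip(0,13); j=((P[:,1]+.25)/.05).astype(int).clip(0,17)
np.maximum.at(H,(i,j),P[:,2])
print("rows x=.1.., cols y=-.25.. (mm)"); print((H*1000).astype(int))
near=P[(np.hypot(P[:,0]-.5237,P[:,1]-.1217)<.14)&(P[:,2]>.095)&(np.hypot(P[:,0]-.5237,P[:,1]-.1217)>.035)]
k=cv2.kmeans(near[:,:2].astype(np.float32),3,None,(3,50,1e-4),5,cv2.KMEANS_PP_CENTERS)
for c in range(3):
    q=near[k[1].ravel()==c]; print(len(q),q.mean(0).round(3),q.max(0).round(3),q.min(0).round(3))
# refine base yaw from red marks, orange stops
P=cloud(T); f=T["frame"]; hsv=cv2.cvtColor(f,cv2.COLOR_RGB2HSV)
sub=np.zeros(f.shape[:2],bool); sub[200:245,295:345]=1
red=sub&((hsv[...,0]<5)|(hsv[...,0]>172))&(hsv[...,1]>140)
n,l,stt,ce=cv2.connectedComponentsWithStats(red.astype(np.uint8)); print(ce[1:],stt[1:,4])
w=onplane(T,ce[1:],.08); print(w)
E
```

```text
rows x=.1.., cols y=-.25.. (mm)
[[  6   6   7   9 174 168  13   6   5   5   5 560 567 565 542 540   5   5]
 [  6   7   6   5   6   7   6   5   6   6   6   4 538 543 539 531 399   4]
 [  6   7   6   5   5   6   5   5   6   6   6   5   5 536 539 536 335   5]
 [  6   5   6   6   6   8   4   6   5   5   6   5   5   7   6   5   4   5]
 [  5   6   7   6  12  11   6   5   5   5   5   5   5   6   5   6   5   5]
 [  6   6   6   6  13  13   6   6   4   6   5   4   5   6   5   5   5   5]
 [  5   6   5  12   5   5   5 128   5   6   5   4   6   6   5 161 237 238]
 [  5  18  38  21   6   5  64  64  64  68   6   5   5   5   6   6 237 243]
 [  6  17  86  84  16   6  64 143  76  93   5   5   5   6   5   5  15  16]
 [  5  16  85  86  19   5  65  65  62  63   4  12  12  10   5   6   4   4]
 [  6   5  21  29  13   5 186 123 169 170   4   4  10  11  12   7   5   5]
 [  5   5   5   5   5   5 185 119 170 170   5  72  74  73   4 211 220 211]
 [ 28  28  27  24   5  89  88   5   5   6   4  72  73  74 211 244 247 243]
 [  0   0   0   0   0   0   0   0   0   0   0   0   0   0   0   0   0   0]]
703 [0.636 0.09  0.154] [0.661 0.106 0.186] [0.603 0.07  0.096]
251 [0.425 0.123 0.118] [0.439 0.143 0.129] [0.407 0.103 0.095]
161 [0.63  0.208 0.136] [0.645 0.227 0.169] [0.616 0.19  0.106]
[[318.5  215.  ]
 [325.75 231.  ]] [4 4]
[[ 0.56092522 -0.09591645  0.08      ]
 [ 0.52038173 -0.11221829  0.08      ]]
```

>>> {"api": "apply_moves", "payload": {
  "series": [
    [-51.1, -30, 0, 0, 0, 0, 1],
    [-51.1, -30, 0, 0, 0, 0, 1],
    [-51.1, -30, 0, 0, 0, 0, 1],
    [-51.1, -30, 0, 0, 0, 0, 1],
    [-51.1, -30, 0, 0, 0, 0, 1],
    [-51.1, -30, 0, 0, 0, 0, 1],
    [-51.1, -30, 0, 0, 0, 0, 1],
    [-51.1, -30, 0, 0, 0, 0, 1],
    [-51.1, -30, 0, 0, 0, 0, 1],
    [0, 0, 0, 0, 0, 7, 1],
    [0, 0, 0, 0, 0, 0, 1],
    [0, 0, 0, 0, 0, 0, 1]
  ]
}}

```text
time_s: 1.65
position: [0.5238, 0.1233, 0.2314]
tool_rot: [[-0.906, 0.422, -0.0], [0.422, 0.906, 0.0], [0.0, -0.0, -1.0]]
ft_force: [0.6, 1.0, 1.3]
grip_width: 0.0851
gripper_force: 0.0
```

```bash
cat > pose.py <<'E'
from h import *
s=telemetry.observe(); R=np.array(s["tool_rot"])
print("t",s["time_s"],"pos",(s["position"]*1000).round(1),"phi",np.degrees(np.arctan2(R[1,1],R[0,1])).round(2),"q",s["q"].round(1),"F",s["ft_force"].round(2),"w",round(s["grip_width"]*1000,1),round(s["gripper_force"],1), "tz",round(s["wrist_torque"][2],2),"z",R[:,2].round(4))
E
python3 pose.py; python3 - <<'E'
from h import *
import pickle
im,st=grab("wrist","w2.png"); pickle.dump((im,st),open("w2.pkl","wb"))
print(np.array(im["mount"]).round(3))
P=cloud(im,st)
s=(P[...,2]>.125)&(P[...,2]<.15)&(np.hypot(P[...,0]-.524,P[...,1]-.122)<.035)
q=P[s]; 
for lo in (.125,.132,.136):
    q=P[s&(P[...,2]>lo)]; print(len(q),q[:,2].max(),cv2.minAreaRect((q[:,:2]*1000).astype(np.float32)))
v,u=np.nonzero(s); print(u.min(),u.max(),v.min(),v.max())
E
```

```text
t 1.65 pos [523.8 123.3 231.4] phi 65.02 q [  0.6  20.6  76.2   0.   83.2 -64.4] F [0.63 0.96 1.34] w 85.1 0.0 tz -0.01 z [-2.e-04  0.e+00 -1.e+00]
[[ 0.001  0.95   0.311  0.079]
 [ 1.    -0.001 -0.001  0.   ]
 [-0.001  0.311 -0.95  -0.142]
 [ 0.     0.     0.     1.   ]]
834 0.14131031664935365 ((524.767822265625, 124.06098937988281), (11.539013862609863, 42.4325065612793), 65.29029846191406)
804 0.14131031664935365 ((524.798095703125, 124.0245132446289), (11.499951362609863, 42.35207748413086), 65.42958068847656)
747 0.14131031664935365 ((525.1700439453125, 123.8216552734375), (11.440032005310059, 41.51148986816406), 65.55799102783203)
269 284 184 240
```

View pics/w2.png

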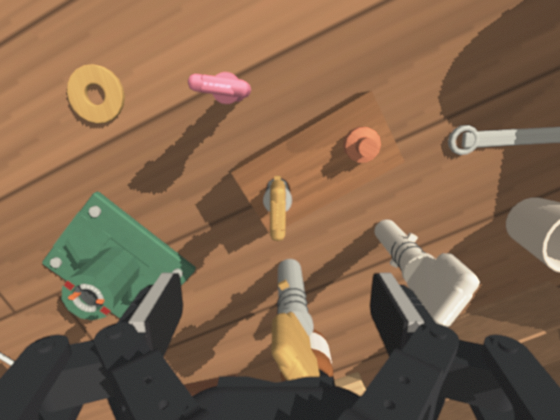

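The wrist picture shows the small screw's wing at (278,210) in the block, with the drift at (363,145) and the bore rim at (88,298). The screw lies within 1–2 mm of the tool axis, so I'll descend and grip.

>>> {"api": "apply_moves", "payload": {
  "series": [
    [0, 0, 30, 0, 0, 0, 0.6],
    [0, 0, 30, 0, 0, 0, 0.6],
    [0, 0, 30, 0, 0, 0, 0.6],
    [0, 0, 20, 0, 0, 0, 0.6],
    [0, 0, 12, 0, 0, 0, 0.6],
    [0, 0, 6, 0, 0, 0, 0.6],
    [0, 0, 0, 0, 0, 0, 0.6]
  ],
  "grip_force": 50
}}

```text
time_s: 2.58
position: [0.5243, 0.1229, 0.1035]
tool_rot: [[-0.905, 0.425, 0.0], [0.425, 0.905, -0.0], [-0.0, 0.0, -1.0]]
ft_force: [0.3, -0.2, 0.3]
grip_width: 0.0513
gripper_force: 0.0
```

>>> {"api": "apply_moves", "payload": {
  "series": [
    [0, 0, 0, 0, 0, 0, 0.3],
    [0, 0, 0, 0, 0, 0, 0.2],
    [0, 0, 0, 0, 0, 0, 0.1],
    [0, 0, 0, 0, 0, 0, 0],
    [0, 0, 0, 0, 0, 0, 0],
    [0, 0, 0, 0, 0, 0, 0],
    [0, 0, 0, 0, 0, 0, 0],
    [0, 0, 0, 0, 0, 0, 0]
  ],
  "grip_force": 50
}}

```text
time_s: 3.58
position: [0.5246, 0.1229, 0.1038]
tool_rot: [[-0.905, 0.425, 0.001], [0.425, 0.905, 0.0], [-0.001, 0.001, -1.0]]
ft_force: [-0.3, 1.4, 6.1]
grip_width: 0.011
gripper_force: 49.7
```

```bash
python3 pose.py
```

```text
t 3.575 pos [524.6 122.9 103.8] phi 64.85 q [  0.6  28.   87.3   0.   64.6 -64.3] F [-0.34  1.37  6.09] w 11.0 49.7 tz 0.02 z [ 1.1e-03  2.0e-04 -1.0e+00]
```

>>> {"api": "apply_moves", "payload": {
  "series": [
    [0, 0, 0, 0, 0, 0, 0],
    [0, 0, -4, 0, 0, 0, 0],
    [0, 0, -8, 0, 0, 0, 0],
    [0, 0, -16, 0, 0, 0, 0],
    [0, 0, -22, 0, 0, 0, 0],
    [0, 0, -22, 0, 0, 0, 0],
    [0, 0, -22, 0, 0, 0, 0],
    [0, 0, -12, 0, 0, 0, 0],
    [0, 0, -6, 0, 0, 0, 0],
    [0, 0, 0, 0, 0, 0, 0],
    [0, 0, 0, 0, 0, 0, 0]
  ],
  "grip_force": 80
}}

```text
time_s: 4.95
position: [0.5239, 0.1228, 0.2146]
tool_rot: [[-0.905, 0.425, -0.001], [0.425, 0.905, -0.0], [0.001, -0.001, -1.0]]
ft_force: [0.3, 0.2, -3.8]
grip_width: 0.0111
gripper_force: 77.9
```

```bash
python3 pose.py; python3 - <<'E'
from h import *
import pickle
im,st=grab("wrist","w3.png"); pickle.dump((im,st),open("w3.pkl","wb"))
P=cloud(im,st)
rel=(P-st["position"])@np.array(st["tool_rot"])*1000
m=(np.abs(rel[...,0])<30)&(np.abs(rel[...,1])<25)&(rel[...,2]>-25)&(rel[...,2]<100)
for z0 in range(-25,100,8):
    k=m&(rel[...,2]>=z0)&(rel[...,2]<z0+8)
    if k.sum()>5:
        q=rel[k]; print(z0,k.sum(),"x",q[:,0].min().round(1),q[:,0].max().round(1),"y",q[:,1].min().round(1),q[:,1].max().round(1))
E
```

```text
t 4.95 pos [523.9 122.8 214.6] phi 64.85 q [  0.6  21.4  77.9  -0.   80.8 -64.3] F [ 0.31  0.21 -3.76] w 11.1 77.9 tz 0.01 z [-0.0015 -0.     -1.    ]
-25 779 x 4.9 21.7 y -18.5 19.5
-17 677 x 4.9 21.8 y -18.2 19.5
-9 271 x 5.4 21.6 y -17.2 18.3
-1 20 x 5.5 8.8 y -9.4 10.6
7 118 x 4.4 10.1 y -10.7 11.8
15 64 x 3.3 10.1 y -7.6 10.4
23 193 x 0.9 10.1 y -9.5 11.1
31 169 x 0.3 10.3 y -9.9 11.0
39 205 x -0.6 14.0 y -9.7 11.4
47 80 x 1.0 8.8 y -9.0 10.1
55 94 x 1.6 9.5 y -8.6 10.5
63 102 x 1.5 9.5 y -8.8 10.2
71 96 x 2.3 9.4 y -8.5 10.4
79 80 x 1.1 9.5 y -8.8 10.7
```

View pics/w3.png

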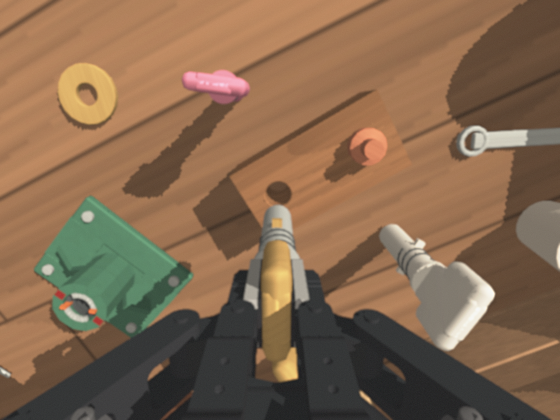

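The wrist picture shows the screw gripped upright, its shank foot near (278,215), the empty hole at (279,190) and the rim at (78,307). Next I'll move beside the boss, turn to the placing yaw and measure the rim with the same camera.

>>> {"api": "apply_moves", "payload": {
  "series": [
    [-23.6, -38.6, 0, 0, 0, 0, 0],
    [-23.6, -38.6, 0, 0, 0, 0, 0],
    [-23.6, -38.6, 0, 0, 0, 0, 0],
    [-23.6, -38.6, 0, 0, 0, 0, 0],
    [-23.6, -38.6, 0, 0, 0, 0, 0],
    [-23.6, -38.6, 0, 0, 0, 0, 0],
    [0, 0, 0, 0, 0, 9.4, 0],
    [0, 0, 0, 0, 0, 9.4, 0],
    [0, 0, 0, 0, 0, 9.4, 0],
    [0, 0, 0, 0, 0, 9.4, 0],
    [0, 0, 0, 0, 0, 9.5, 0],
    [0, 0, 0, 0, 0, 0, 0]
  ]
}}

```text
time_s: 6.5
position: [0.5539, -0.147, 0.2148]
tool_rot: [[-0.306, 0.952, -0.001], [0.952, 0.306, 0.0], [0.001, -0.001, -1.0]]
ft_force: [-0.5, -0.1, -2.6]
grip_width: 0.011
gripper_force: 79.0
```

```bash
cat > rim.py <<'E'
from h import *
import sys,pickle
im,st=grab("wrist",sys.argv[1]+".png"); pickle.dump((im,st),open(sys.argv[1]+".pkl","wb"))
P=cloud(im,st); R=np.array(st["tool_rot"]); rel=(P-st["position"])@R*1000
near=np.hypot(P[...,0]-.5405,P[...,1]+.104)<.04
k=near&(np.abs(P[...,2]-.08)<.004)
print("rim z",np.median(P[k][:,2]),k.sum())
pts=(P[k][:,:2]*1000).astype(np.float32)
# bright steel annulus and marks, projected onto rim plane
hsv=cv2.cvtColor(im["frame"],cv2.COLOR_RGB2HSV)
K=near
w=K&(P[...,2]>.07)&(hsv[...,1]<50)&(hsv[...,2]>120)
def proj(mask):
    v,u=np.nonzero(mask); return onplane(im,np.c_[u,v],.08,st)[:,:2]*1000
def fit(p):
    A=np.c_[2*p,np.ones(len(p))]; s=np.linalg.lstsq(A,(p**2).sum(1),rcond=None)[0]; return s[:2],np.sqrt(s[2]+s[:2]@s[:2])
# boss outline: hull of rim-plane points
h=cv2.convexHull(pts).reshape(-1,2)
c,r=fit(h); print("boss hull fit",c,r,"encl",cv2.minEnclosingCircle(pts))
if w.sum()>20:
    cs,_=cv2.findContours(w.astype(np.uint8),0,2)
    pw=proj(w); print("steel encl",cv2.minEnclosingCircle(pw.astype(np.float32)),len(pw))
    hh=cv2.convexHull(pw.astype(np.float32)).reshape(-1,2); print("steel hull fit",fit(hh))
red=K&((hsv[...,0]<4)|(hsv[...,0]>174))&(hsv[...,1]>150)
org=K&(hsv[...,0]>=6)&(hsv[...,0]<20)&(hsv[...,1]>120)
for nm,m in(("red",red),("org",org)):
    n,l,s,ce=cv2.connectedComponentsWithStats(m.astype(np.uint8))
    z=.08 if nm=="red" else .084
    for i in range(1,n):
        if s[i,4]>6: print(nm,s[i,4],ce[i].round(1),(onplane(im,ce[i:i+1],z,st)[0]*1000).round(1))
x=(c-np.array(st["position"])[:2]*1000); print("boss rel tool xy",(R[:2,:2].T@x).round(2))
# screw shank as seen
for z0 in(55,63,71,79):
    m=(np.abs(rel[...,0])<20)&(np.abs(rel[...,1])<16)&(rel[...,2]>=z0)&(rel[...,2]<z0+8)
    q=rel[m]
    if len(q)>5: print(z0,len(q),"x",q[:,0].min().round(1),q[:,0].max().round(1),"y",q[:,1].min().round(1),q[:,1].max().round(1))
E
python3 pose.py; python3 rim.py w4
```

```text
t 6.5 pos [ 553.9 -147.   214.8] phi 17.83 q [-26.7  24.8  72.2  -0.   83.  -44.5] F [-0.46 -0.08 -2.57] w 11.0 79.0 tz 0.0 z [-8.e-04  4.e-04 -1.e+00]
rim z 0.07957270178337211 2575
boss hull fit [ 542.25277927 -102.57050898] 27.397531493972398 encl ((542.1868896484375, -102.58541107177734), 27.874597549438477)
steel encl ((562.7255859375, -170.78433227539062), 88.163818359375) 2474
steel hull fit (array([ 560.99491689, -171.05645974]), np.float64(83.35250903879255))
red 73 [305.  144.3] [563.2 -93.8  80. ]
red 73 [251.6 148.6] [ 521.9 -110.9   80. ]
org 31 [292.1 136.4] [550.6 -90.7  84. ]
org 39 [264.7 157. ] [ 534.4 -113.6   84. ]
org 56 [276.6 222.1] [ 561.5 -165.3   84. ]
org 1626 [276.1 277.1] [ 577.9 -217.5   84. ]
boss rel tool xy [45.86  2.55]
55 94 x 2.0 10.3 y -8.1 11.1
63 104 x 2.2 10.1 y -8.3 10.8
71 91 x 2.2 10.0 y -8.0 11.1
79 79 x 1.8 10.1 y -8.3 10.6
```

View pics/w4.png

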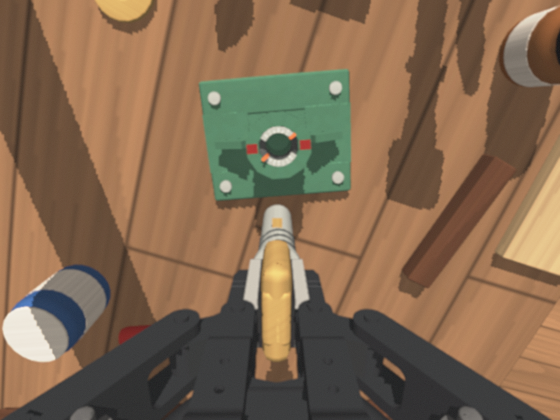

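The wrist picture shows the rim centred at (278,147), red marks at (252,149) and (305,144), orange stops at (292,136) and (265,157), and the screw upright below it. The required shift is about 46 mm in x and 1.4 mm in y.

>>> {"api": "apply_moves", "payload": {
  "series": [
    [23, 0.7, 0, 0, 0, 0, 0],
    [23, 0.7, 0, 0, 0, 0, 0],
    [0, 0, 20, 0, 0, 0, 0],
    [0, 0, 16, 0, 0, 0, 0],
    [0, 0, 0, 0, 0, 0, 0],
    [0, 0, 0, 0, 0, 0, 0]
  ]
}}

```text
time_s: 7.3
position: [0.5415, -0.1023, 0.1802]
tool_rot: [[-0.306, 0.952, 0.001], [0.952, 0.306, -0.0], [-0.001, 0.001, -1.0]]
ft_force: [0.0, 0.1, -3.1]
grip_width: 0.011
gripper_force: 78.8
```

```bash
python3 pose.py; python3 rim.py w5; python3 - <<'E'
from h import *
im,st=grab("scene"); t=cv2.resize(im["frame"][150:235,215:290],(600,680)); 
w=cv2.imread("pics/w5.png")[120:330,180:380]; w=cv2.resize(w,(571,600))
s=cv2.resize(im["frame"][160:230,220:285],(229*2//2*1,247))[:,:,::-1]
c=np.zeros((600,800,3),np.uint8); c[:, :571]=w; c[:247,571:]=s; cv2.imwrite("pics/c5.png",c)
E
```

```text
t 7.3 pos [ 541.5 -102.3  180.2] phi 17.81 q [-23.   24.3  79.2   0.   76.4 -40.8] F [ 0.01  0.06 -3.08] w 11.0 78.8 tz -0.04 z [ 1.1e-03 -4.0e-04 -1.0e+00]
rim z 0.07956582081320376 2250
boss hull fit [ 542.11033126 -102.38278132] 27.43158486004504 encl ((542.038818359375, -102.31053924560547), 27.933265686035156)
steel encl ((559.2815551757812, -174.999755859375), 91.8171615600586) 2488
steel hull fit (array([ 510.26818534, -184.32747959]), np.float64(92.59992391858768))
red 80 [304.5 209.5] [563.2 -93.5  80. ]
red 83 [247.1 214.3] [ 522.  -110.9   80. ]
org 46 [290.4 202.2] [550.4 -90.2  84. ]
org 38 [260.1 223.6] [ 533.6 -113.8   84. ]
org 57 [276.7 222.2] [ 545.4 -108.7   84. ]
org 3021 [276.  302.7] [ 567.1 -177.5   84. ]
boss rel tool xy [-0.3   0.59]
55 93 x 2.4 10.0 y -8.1 11.0
63 105 x 2.1 10.1 y -8.3 10.7
71 93 x 2.5 10.0 y -8.0 11.0
79 77 x 1.9 10.2 y -8.3 11.2
```

View pics/c5.png

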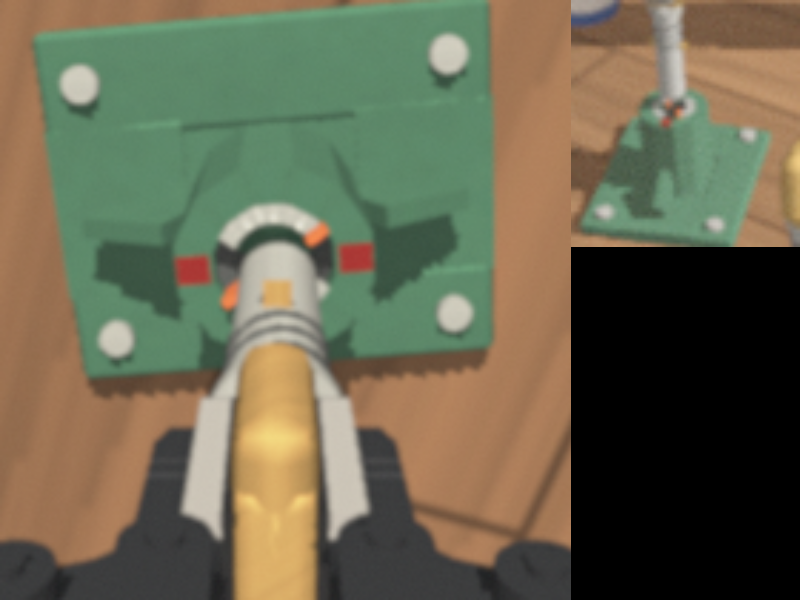

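The picture shows the shank over the bore, with its foot at about (278,250) between the red marks at (192,270) and (357,258), and the wing perpendicular to the slot line. It is within about 0.5 mm, so I'll lower it carefully.

>>> {"api": "apply_moves", "payload": {
  "series": [
    [-0.2, -0.3, 5, 0, 0, 0, 0],
    [0, 0, 5, 0, 0, 0, 0],
    [0, 0, 5, 0, 0, 0, 0],
    [0, 0, 0, 0, 0, 0, 0]
  ]
}}

```text
time_s: 7.9
position: [0.5409, -0.1031, 0.1638]
tool_rot: [[-0.305, 0.952, -0.001], [0.952, 0.305, 0.0], [0.001, -0.001, -1.0]]
ft_force: [0.1, 0.6, -2.6]
grip_width: 0.0111
gripper_force: 79.0
```

>>> {"api": "apply_moves", "payload": {
  "series": [
    [0, 0, 6, 0, 0, 0, 0],
    [0, 0, 6, 0, 0, 0, 0],
    [0, 0, 6, 0, 0, 0, 0],
    [0, 0, 4, 0, 0, 0, 0],
    [0, 0, 0, 0, 0, 0, 0]
  ]
}}

```text
time_s: 8.52
position: [0.541, -0.1031, 0.142]
tool_rot: [[-0.305, 0.952, -0.001], [0.952, 0.305, 0.0], [0.0, -0.0, -1.0]]
ft_force: [-0.3, -0.1, -4.1]
grip_width: 0.0111
gripper_force: 79.1
```

>>> {"api": "apply_moves", "payload": {
  "series": [
    [0, 0, 3, 0, 0, 0, 0],
    [0, 0, 3, 0, 0, 0, 0],
    [0, 0, 3, 0, 0, 0, 0],
    [0, 0, 3, 0, 0, 0, 0],
    [0, 0, 0, 0, 0, 0, 0]
  ]
}}

```text
time_s: 9.15
position: [0.5409, -0.1031, 0.1301]
tool_rot: [[-0.305, 0.952, -0.0], [0.952, 0.305, 0.0], [0.0, -0.0, -1.0]]
ft_force: [-0.0, 0.3, -2.2]
grip_width: 0.0114
gripper_force: 79.1
```

>>> {"api": "apply_moves", "payload": {
  "series": [
    [0, 0, 2, 0, 0, 0, 0],
    [0, 0, 1.5, 0, 0, 0, 0],
    [0, 0, 1, 0, 0, 0, 0],
    [0, 0, 0.7, 0, 0, 0, 0],
    [0, 0, 0, 0, 0, 0, 0],
    [0, 0, 0, 0, 0, 0, 0]
  ]
}}

```text
time_s: 9.9
position: [0.5411, -0.1031, 0.1252]
tool_rot: [[-0.305, 0.952, 0.0], [0.952, 0.305, -0.0], [-0.0, 0.0, -1.0]]
ft_force: [-1.0, 0.3, -3.8]
grip_width: 0.0112
gripper_force: 79.1
```

>>> {"api": "apply_moves", "payload": {
  "series": [
    [0, 0, 0.7, 0, 0, 0, 0],
    [0, 0, 0.5, 0, 0, 0, 0],
    [0, 0, 0, 0, 0, 0, 0],
    [0, 0, 0, 0, 0, 0, 0]
  ]
}}

```text
time_s: 10.4
position: [0.5411, -0.1031, 0.124]
tool_rot: [[-0.305, 0.952, 0.0], [0.952, 0.305, -0.0], [-0.0, 0.0, -1.0]]
ft_force: [-0.1, 0.6, -2.7]
grip_width: 0.011
gripper_force: 79.5
```

>>> {"api": "apply_moves", "payload": {
  "series": [
    [0, 0, 0.5, 0, 0, 0, 0],
    [0, 0, 0.4, 0, 0, 0, 0],
    [0, 0, 0, 0, 0, 0, 0],
    [0, 0, 0, 0, 0, 0, 0]
  ]
}}

```text
time_s: 10.9
position: [0.5412, -0.1031, 0.1239]
tool_rot: [[-0.305, 0.952, 0.001], [0.952, 0.305, -0.0], [-0.001, 0.001, -1.0]]
ft_force: [-3.9, 0.6, 6.7]
grip_width: 0.011
gripper_force: 80.7
```

```bash
python3 pose.py
```

```text
t 10.9 pos [ 541.2 -103.1  123.9] phi 17.75 q [-23.1  27.7  83.8  -0.   68.4 -40.9] F [-3.86  0.62  6.69] w 11.0 80.7 tz 0.05 z [ 1.e-03 -4.e-04 -1.e+00]
```

Teeth are seated on the lands, with about 10 N of contact at z = 123.9 mm. Next I turn it backward.

>>> {"api": "apply_moves", "payload": {
  "series": [
    [0, 0, 0, 0, 0, -5, 0],
    [0, 0, 0, 0, 0, -9, 0],
    [0, 0, 0, 0, 0, -9, 0],
    [0, 0, 0, 0, 0, -9, 0],
    [0, 0, 0, 0, 0, -9, 0],
    [0, 0, 0, 0, 0, -9, 0],
    [0, 0, 0, 0, 0, -9, 0],
    [0, 0, 0, 0, 0, -6, 0],
    [0, 0, 0, 0, 0, 0, 0]
  ]
}}

```text
time_s: 12.02
position: [0.5417, -0.1034, 0.1237]
tool_rot: [[-0.992, 0.127, 0.002], [0.127, 0.992, -0.001], [-0.002, -0.001, -1.0]]
ft_force: [0.3, 0.5, 5.6]
grip_width: 0.0112
gripper_force: 80.2
```

```bash
python3 pose.py
```

```text
t 12.025 pos [ 541.7 -103.4  123.7] phi 82.69 q [ -23.1   27.7   83.8   -0.    68.4 -105.8] F [0.3  0.45 5.58] w 11.2 80.2 tz 0.04 z [ 0.0022 -0.001  -1.    ]
```

>>> {"api": "apply_moves", "payload": {
  "series": [
    [0, 0, 0, 0, 0, -5, 0],
    [0, 0, 0, 0, 0, -5, 0],
    [0, 0, 0, 0, 0, -5, 0],
    [0, 0, 0.2, 0, 0, -5, 0],
    [0, 0, 0.2, 0, 0, -3, 0],
    [0, 0, 0.4, 0, 0, -3, 0],
    [0, 0, 0, 0, 0, 0, 0]
  ]
}}

```text
time_s: 12.9
position: [0.5407, -0.1029, 0.1216]
tool_rot: [[-0.948, -0.319, -0.001], [-0.319, 0.948, 0.001], [0.001, 0.001, -1.0]]
ft_force: [-1.0, -0.9, -3.9]
grip_width: 0.0108
gripper_force: 79.0
```

```bash
python3 pose.py
```

```text
t 12.9 pos [ 540.7 -102.9  121.6] phi 108.61 q [ -23.1   27.8   84.     0.    68.3 -131.7] F [-1.01 -0.88 -3.94] w 10.8 79.0 tz -0.01 z [-1.3e-03  6.0e-04 -1.0e+00]
```

The force has gone back to hanging weight and the screw is 2.3 mm lower, so the teeth are in the slots. I'll lower it the rest of the way.

>>> {"api": "apply_moves", "payload": {
  "series": [
    [0, 0, 1.5, 0, 0, 0, 0],
    [0, 0, 1.5, 0, 0, 0, 0],
    [0, 0, 1, 0, 0, 0, 0],
    [0, 0, 0, 0, 0, 0, 0],
    [0, 0, 0, 0, 0, 0, 0]
  ]
}}

```text
time_s: 13.52
position: [0.5411, -0.1031, 0.1183]
tool_rot: [[-0.947, -0.321, 0.0], [-0.321, 0.947, -0.0], [-0.0, -0.0, -1.0]]
ft_force: [0.2, -0.3, -3.9]
grip_width: 0.0106
gripper_force: 79.1
```

>>> {"api": "apply_moves", "payload": {
  "series": [
    [0, 0, 0.4, 0, 0, -3, 0],
    [0, 0, 0.3, 0, 0, -2, 0],
    [0, 0, 0, 0, 0, 0, 0],
    [0, 0, 0, 0, 0, 0, 0]
  ]
}}

```text
time_s: 14.02
position: [0.5412, -0.1031, 0.1177]
tool_rot: [[-0.916, -0.402, 0.0], [-0.402, 0.916, -0.0], [-0.0, -0.0, -1.0]]
ft_force: [-0.3, -0.2, -0.7]
grip_width: 0.011
gripper_force: 79.4
```

```bash
python3 pose.py
```

```text
t 14.025 pos [ 541.2 -103.1  117.7] phi 113.71 q [ -23.1   28.1   84.3   -0.    67.6 -136.8] F [-0.26 -0.2  -0.74] w 11.0 79.4 tz 0.03 z [ 4.e-04 -2.e-04 -1.e+00]
```

>>> {"api": "apply_moves", "payload": {
  "series": [
    [0, 0, 0.2, 0, 0, 4.5, 0],
    [0, 0, 0.4, 0, 0, 9, 0],
    [0, 0, 0.4, 0, 0, 9, 0],
    [0, 0, 0.4, 0, 0, 9, 0],
    [0, 0, 0.2, 0, 0, 4.5, 0],
    [0, 0, 0, 0, 0, 0, 0]
  ]
}}

```text
time_s: 14.78
position: [0.5412, -0.1031, 0.1161]
tool_rot: [[-0.977, 0.212, 0.0], [0.212, 0.977, -0.0], [-0.0, -0.0, -1.0]]
ft_force: [1.0, 0.1, -0.6]
grip_width: 0.011
gripper_force: 79.5
```

```bash
python3 pose.py
```

```text
t 14.775 pos [ 541.2 -103.1  116.1] phi 77.77 q [ -23.1   28.2   84.4    0.    67.4 -100.9] F [ 0.97  0.07 -0.6 ] w 11.0 79.5 tz 0.01 z [ 5.e-04 -1.e-04 -1.e+00]
```

>>> {"api": "apply_moves", "payload": {
  "series": [
    [0, 0, 0.4, 0, 0, 9, 0],
    [0, 0, 0.4, 0, 0, 9, 0],
    [0, 0, 0.4, 0, 0, 9, 0],
    [0, 0, 0.4, 0, 0, 9, 0],
    [0, 0, 0.4, 0, 0, 9, 0],
    [0, 0, 0.4, 0, 0, 9, 0],
    [0, 0, 0.4, 0, 0, 9, 0],
    [0, 0, 0.4, 0, 0, 9, 0],
    [0, 0, 0, 0, 0, 0, 0]
  ]
}}

```text
time_s: 15.9
position: [0.5411, -0.1032, 0.1129]
tool_rot: [[-0.103, 0.995, 0.0], [0.995, 0.103, -0.0], [-0.0, 0.0, -1.0]]
ft_force: [-0.3, -1.0, 0.9]
grip_width: 0.0109
gripper_force: 79.5
```

```bash
python3 pose.py
```

```text
t 15.9 pos [ 541.1 -103.2  112.9] phi 5.9 q [-23.1  28.4  84.6  -0.   66.9 -29. ] F [-0.25 -0.99  0.89] w 10.9 79.5 tz -0.04 z [ 2.e-04 -3.e-04 -1.e+00]
```

>>> {"api": "apply_moves", "payload": {
  "series": [
    [0, 0, 0.4, 0, 0, 9, 0],
    [0, 0, 0.4, 0, 0, 9, 0],
    [0, 0, 0.4, 0, 0, 9, 0],
    [0, 0, 0.4, 0, 0, 9, 0],
    [0, 0, 0.4, 0, 0, 9, 0],
    [0, 0, 0.4, 0, 0, 9, 0],
    [0, 0, 0.4, 0, 0, 9, 0],
    [0, 0, 0.4, 0, 0, 9, 0],
    [0, 0, 0.4, 0, 0, 9, 0],
    [0, 0, 0, 0, 0, 0, 0]
  ]
}}

```text
time_s: 17.15
position: [0.5412, -0.103, 0.1093]
tool_rot: [[0.966, 0.259, 0.001], [0.259, -0.966, 0.0], [0.0, 0.0, -1.0]]
ft_force: [1.0, 0.9, 2.2]
grip_width: 0.0109
gripper_force: 79.8
```

>>> {"api": "apply_moves", "payload": {
  "series": [
    [0, 0, 0.4, 0, 0, 9, 0],
    [0, 0, 0.4, 0, 0, 9, 0],
    [0, 0, 0.4, 0, 0, 9, 0],
    [0, 0, 0.4, 0, 0, 9, 0],
    [0, 0, 0.4, 0, 0, 9, 0],
    [0, 0, 0.4, 0, 0, 9, 0],
    [0, 0, 0.4, 0, 0, 9, 0],
    [0, 0, 0.4, 0, 0, 9, 0],
    [0, 0, 0.4, 0, 0, 9, 0],
    [0, 0, 0, 0, 0, 0, 0]
  ]
}}

```text
time_s: 18.4
position: [0.5413, -0.1031, 0.1057]
tool_rot: [[0.408, -0.913, 0.001], [-0.913, -0.408, 0.0], [0.0, -0.001, -1.0]]
ft_force: [0.7, 0.1, 1.7]
grip_width: 0.0113
gripper_force: 79.7
```

```bash
python3 pose.py
```

```text
t 18.4 pos [ 541.3 -103.1  105.7] phi -155.91 q [-23.1  28.9  85.1   0.   65.9 132.8] F [0.67 0.12 1.65] w 11.3 79.7 tz 0.02 z [ 7.e-04  0.e+00 -1.e+00]
```

270° done with the descent tracking the thread. I'll open slightly first, to check that the screw doesn't run down by itself before regrasping.

```bash
cat > wing.py <<'E'
from h import *
im,st=grab("wrist"); P=cloud(im,st); rel=(P-st["position"])@np.array(st["tool_rot"])*1000
hsv=cv2.cvtColor(im["frame"],cv2.COLOR_RGB2HSV)
m=(np.hypot(rel[...,0],rel[...,1])<28)&(rel[...,2]>-50)&(rel[...,2]<15)&(hsv[...,0]>14)&(hsv[...,0]<32)&(hsv[...,1]>90)
q=rel[m]; top=q[q[:,2]<np.percentile(q[:,2],3)+4]
vx,vy,x0,y0=cv2.fitLine(top[:,:2].astype(np.float32),cv2.DIST_L2,0,.01,.01).ravel()
print(len(q),"top z",np.percentile(q[:,2],3).round(1),"angle of wing vs tool x",np.degrees(np.arctan2(vy,vx)).round(1),"xmax",q[:,0].max().round(1),"meanxy",top[:,:2].mean(0).round(1), len(top))
E
python3 wing.py
```

```text
3369 top z -36.5 angle of wing vs tool x -0.4 xmax 23.4 meanxy [ 3.1 -0.8] 2486
```

>>> {"api": "apply_moves", "payload": {
  "series": [
    [0, 0, 0, 0, 0, 0, 0.2],
    [0, 0, 0, 0, 0, 0, 0.22],
    [0, 0, 0, 0, 0, 0, 0.22],
    [0, 0, 0, 0, 0, 0, 0.22]
  ]
}}

```text
time_s: 18.95
position: [0.541, -0.1031, 0.1055]
tool_rot: [[0.403, -0.915, -0.0], [-0.915, -0.403, 0.0], [-0.0, 0.0, -1.0]]
ft_force: [-0.4, 0.1, -0.7]
grip_width: 0.0185
gripper_force: 0.0
```

```bash
python3 pose.py; python3 wing.py
```

```text
t 18.95 pos [ 541.  -103.1  105.5] phi -156.22 q [-23.1  28.9  85.1  -0.   65.9 133.1] F [-0.37  0.1  -0.65] w 18.5 0.0 tz -0.02 z [-1.e-04  0.e+00 -1.e+00]
3386 top z -36.4 angle of wing vs tool x 0.4 xmax 23.4 meanxy [ 3.5 -3. ] 2467
```

>>> {"api": "apply_moves", "payload": {
  "series": [
    [0, 0, 0, 0, 0, 0, 1],
    [0, 0, 0, 0, 0, 0, 1],
    [0, 0, 0, 0, 0, 0, 1],
    [0, 0, 0, 0, 0, 0, 1],
    [0, 0, 0, 0, 0, 0, 1]
  ]
}}

```text
time_s: 19.62
position: [0.5411, -0.1031, 0.1055]
tool_rot: [[0.403, -0.915, 0.0], [-0.915, -0.403, -0.0], [0.0, -0.0, -1.0]]
ft_force: [-0.1, 0.9, -1.2]
grip_width: 0.0853
gripper_force: 0.0
```

```bash
python3 pose.py; python3 wing.py
```

```text
t 19.625 pos [ 541.1 -103.1  105.5] phi -156.25 q [-23.1  28.9  85.1   0.   65.9 133.1] F [-0.08  0.93 -1.2 ] w 85.3 0.0 tz -0.02 z [ 0. -0. -1.]
3299 top z -36.3 angle of wing vs tool x 0.5 xmax 23.1 meanxy [ 3.4 -3. ] 2502
```

Stable. I'll rotate the open gripper back a half turn around the wing.

>>> {"api": "apply_moves", "payload": {
  "series": [
    [0, 0, 0, 0, 0, -10, 1],
    [0, 0, 0, 0, 0, -10, 1],
    [0, 0, 0, 0, 0, -10, 1],
    [0, 0, 0, 0, 0, -10, 1],
    [0, 0, 0, 0, 0, -10, 1],
    [0, 0, 0, 0, 0, -10, 1],
    [0, 0, 0, 0, 0, -10, 1],
    [0, 0, 0, 0, 0, -10, 1],
    [0, 0, 0, 0, 0, -10, 1]
  ]
}}

```text
time_s: 20.8
position: [0.5411, -0.1031, 0.1055]
tool_rot: [[0.913, 0.408, -0.0], [0.408, -0.913, -0.0], [-0.0, 0.0, -1.0]]
ft_force: [-0.4, 0.2, -0.4]
grip_width: 0.0854
gripper_force: 0.0
```

>>> {"api": "apply_moves", "payload": {
  "series": [
    [0, 0, 0, 0, 0, -10, 1],
    [0, 0, 0, 0, 0, -10, 1],
    [0, 0, 0, 0, 0, -10, 1],
    [0, 0, 0, 0, 0, -10, 1],
    [0, 0, 0, 0, 0, -10, 1],
    [0, 0, 0, 0, 0, -10, 1],
    [0, 0, 0, 0, 0, -10, 1],
    [0, 0, 0, 0, 0, -10, 1],
    [0, 0, 0, 0, 0, -10, 1],
    [0, 0, 0, 0, 0, 0, 1]
  ]
}}

```text
time_s: 22.05
position: [0.5411, -0.1031, 0.1055]
tool_rot: [[-0.401, 0.916, -0.0], [0.916, 0.401, -0.0], [-0.0, -0.0, -1.0]]
ft_force: [-0.3, -0.3, -0.6]
grip_width: 0.0856
gripper_force: 0.0
```

```bash
python3 pose.py; python3 wing.py
```

```text
t 22.05 pos [ 541.1 -103.1  105.5] phi 23.66 q [-23.1  28.9  85.1  -0.   65.9 -46.8] F [-0.28 -0.31 -0.64] w 85.6 0.0 tz 0.03 z [-0. -0. -1.]
3401 top z -36.3 angle of wing vs tool x 0.6 xmax 22.0 meanxy [2. 3.] 2567
```

>>> {"api": "apply_moves", "payload": {
  "series": [
    [0, 0, 0, 0, 0, 0, 0.6],
    [0, 0, 0, 0, 0, 0, 0.3],
    [0, 0, 0, 0, 0, 0, 0.2],
    [0, 0, 0, 0, 0, 0, 0.1],
    [0, 0, 0, 0, 0, 0, 0],
    [0, 0, 0, 0, 0, 0, 0],
    [0, 0, 0, 0, 0, 0, 0],
    [0, 0, 0, 0, 0, 0, 0]
  ],
  "grip_force": 80
}}

```text
time_s: 23.1
position: [0.5412, -0.1031, 0.1056]
tool_rot: [[-0.403, 0.915, 0.0], [0.915, 0.403, -0.0], [-0.0, 0.0, -1.0]]
ft_force: [-0.3, -0.4, 2.3]
grip_width: 0.0112
gripper_force: 77.9
```

```bash
python3 pose.py; python3 wing.py
```

```text
t 23.1 pos [ 541.2 -103.1  105.6] phi 23.75 q [-23.1  28.9  85.1   0.   65.9 -46.9] F [-0.32 -0.37  2.34] w 11.2 77.9 tz 0.02 z [ 3.e-04 -1.e-04 -1.e+00]
3376 top z -36.3 angle of wing vs tool x -0.2 xmax 22.0 meanxy [1.9 1. ] 2509
```

>>> {"api": "apply_moves", "payload": {
  "series": [
    [0, 0, 0.4, 0, 0, 9, 0],
    [0, 0, 0.4, 0, 0, 9, 0],
    [0, 0, 0.4, 0, 0, 9, 0],
    [0, 0, 0.4, 0, 0, 9, 0],
    [0, 0, 0.4, 0, 0, 9, 0],
    [0, 0, 0.4, 0, 0, 9, 0],
    [0, 0, 0.4, 0, 0, 9, 0],
    [0, 0, 0.4, 0, 0, 9, 0],
    [0, 0, 0.4, 0, 0, 9, 0],
    [0, 0, 0.4, 0, 0, 9, 0],
    [0, 0, 0.1, 0, 0, 2, 0],
    [0, 0, 0, 0, 0, 0, 0]
  ]
}}

```text
time_s: 24.65
position: [0.5412, -0.1032, 0.1016]
tool_rot: [[0.928, 0.373, 0.0], [0.373, -0.928, -0.0], [0.0, 0.001, -1.0]]
ft_force: [0.1, -0.2, 3.2]
grip_width: 0.0112
gripper_force: 78.1
```

```bash
python3 pose.py; python3 wing.py; python3 - <<'E'
from h import *
w,_=grab("wrist"); s,_=grab("scene")
c=np.zeros((600,800,3),np.uint8); c[:420,:]=0
c[:330,:440]=cv2.resize(w["frame"],(440,330)); c[:330,440:]=cv2.resize(s["frame"][110:240,180:322],(360,330)); c[330:,:360]=cv2.resize(s["frame"],(360,270))
cv2.imwrite("pics/end.png",c[:,:,::-1])
E
```

```text
t 24.65 pos [ 541.2 -103.2  101.6] phi -68.12 q [-23.1  29.2  85.4  -0.   65.3  45. ] F [ 0.13 -0.15  3.19] w 11.2 78.1 tz 0.01 z [ 5.e-04 -4.e-04 -1.e+00]
3423 top z -36.3 angle of wing vs tool x -0.2 xmax 23.2 meanxy [3.2 0.4] 2483
```

View pics/end.png

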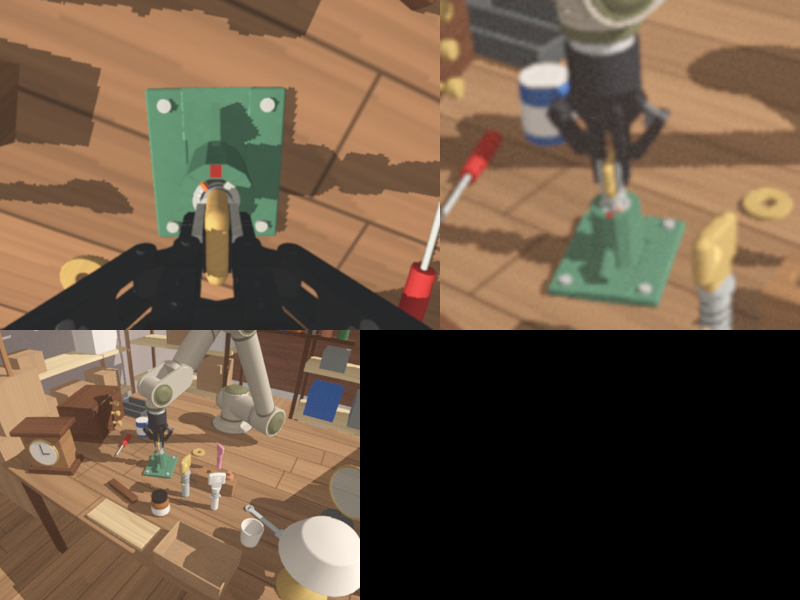

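The picture shows the screw upright in the boss, still gripped by the wing at (215,230), the teeth about 22 mm below the rim and the bystanders untouched. Total forward turn is about 362°.

```bash
python3 -c "
from rig import env
print(env.close_job())"
```

```text
the job is handed in; nothing more can be done
None
```

I handed the job in: the wing screw was placed on the lands, turned back until it dropped into the slots, then turned forward about 362° (one full turn) into the thread, and it stands upright with the wing still gripped; the teeth are about 22 mm below the rim and nothing else on the bench was touched.

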